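Set up the hand rest over a fragile leaf

TASK

Set up the hand rest over the fragile old leaf. Take the long wooden bar by the end that sticks out from under the steel riser, draw it right out from under the riser, put it down flat on the table and let go; then take it again by its middle, lay it centred across the two notched supports of the stand so that it lies down in both notches, let go, and only then swing both catches all the way over it. Do not touch the leaf, and leave the other things on the table where they are.

Things in the scene. Friction and masses are not known exactly. Their poses are not given: they have to be found in the camera images.
- bar: the hand rest: plain straight wooden bar, 200 long x 30 wide x 16 mm thick, the only long one. Origin at its very centre (8 above its underside); x along its length, y across, z up. At the start it lies flat on the table, its far part under the riser, its near 85 to 100 sticking out towards the robot.
- stand: fixed grey board 170 (x) x 230 mm (y), with the leaf and two aluminium supports at x = 0, y = +75 and -75, each 30 wide in y: a seat 55 above the table between 10 high cheeks, a notch from x = -19 to 19, open along y. Origin: centre of the board's underside, z up. The bar is to lie along y over x = 0; seated, its centre is 63 and its top 71 above the table. Catch pivots: x = 37, y = +75, -75.
- leaf: fragile old paper leaf, 145 (x) x 100 mm (y), flat on the stand's board between the supports, its face 13.5 above the table. Origin at its centre underneath. Not to be touched.
- catch_left (a joint): swing catch at the stand's +y: a flat steel arm turning level on an upright pivot, 3 mm above the seated bar's top. 0: open, arm along the stand's +y, beside the bar; grows as it swings across the bar towards the stand's -x; 1.57: fully shut, arm along -x. Range -0.4 to 1.57 rad; stays where it is left.
- catch_left_post (a point): centre of the top of the upright black post on the end of the left catch's arm, 60 mm from its pivot: diameter 12, it stands 34 above the arm (from 80 to 114 above the table). Hold or push it here.
- catch_right (a joint): the same at the stand's -y, mirrored: 0: open, arm along the stand's -y; grows as it swings towards the stand's -x across the bar; 1.57: fully shut.
- catch_right_post (a point): centre of the top of the black post of the right catch, as for the left one.
- riser: fixed dark steel riser, open in front, with a white archive box on it. +x points into it, y across, z up. Origin on the table, 70 mm in front of the middle of its front edge: it runs from x = 70 to 260, 140 wide, inner width 128; the underside of its top is 39 above the table; the box on it reaches 117 above the table, from x = 77.
- short_block: bystander: wooden block 110 x 30 x 16 mm, too short to span the supports. Origin at the centre of its underside, x along its length.
- weight: bystander: dark steel paper weight with a knob, diameter 52, 50 mm high. Origin at the centre of its underside.
- dish: bystander: white ceramic bowl, diameter 90, 35 mm high. Origin at the centre of its underside.
- brush: bystander: brush lying on the table along its x.
- jar: bystander: glass jar, diameter 60, 75 mm high. Origin at the centre of its underside.
- spatula: bystander: spatula lying on the table along its x.
Mind the look-alikes: they are no part of the job. What is shaped like the bar but green is not meant.

How it is judged:
On the way, in this order (a step that is already met when the one before it is completed fails the run):
1. the bar has been drawn out of the riser until its middle is at least 60 mm in front of the riser's edge, and lies flat on the table, let go (x of bar in the frame of riser below 0.01 m and height (world z) of bar below 0.013 m and angle between bar's own z axis and vertical below 0.06 rad and contact force between the fingers and bar below 0.1 N and linear speed of bar below 0.02 m/s), for 0.2 s.
2. the bar lies in both notches of the stand, let go, with both catches still open (below 0.7 rad) (x of bar in the frame of stand between -0.006 and 0.006 m and y of bar in the frame of stand between -0.018 and 0.018 m and z of bar in the frame of stand between 0.059 and 0.067 m and angle between the x axis of bar and the y axis of stand, either way round below 0.08 rad and contact force between the fingers and bar below 0.1 N and linear speed of bar below 0.02 m/s and value of joint each of catch_left, catch_right below 0.7 rad), for 0.2 s.
3. both catches are swung over the bar (beyond 1.35 rad) (x of bar in the frame of stand between -0.006 and 0.006 m and y of bar in the frame of stand between -0.018 and 0.018 m and z of bar in the frame of stand between 0.059 and 0.067 m and angle between the x axis of bar and the y axis of stand, either way round below 0.08 rad and value of joint each of catch_left, catch_right above 1.35 rad), for 0.1 s.
At the end, for the whole second after the job is handed in: The bar lies at rest in both notches: its centre within 6 mm of the stand's centre across the notches and 18 mm along the bar, 59 to 67 mm above the table, in line with the supports within 0.08 rad; both catches stand beyond 1.35 rad over it, still; the bar is released (all of step 3 and contact force between the fingers and bar below 0.1 N and linear speed of bar below 0.02 m/s and velocity of joint catch_left between -0.05 and 0.05 rad/s and velocity of joint catch_right between -0.05 and 0.05 rad/s); the robot touches nothing.
It fails at once if the leaf is touched (more than 0.5 N) (contact force between leaf and anything else above 0.5 N).
It fails at once if the short block, weight, dish, brush, jar or spatula is moved more than 30 mm (distance of any of short_block, weight, dish, brush, jar, spatula from where it was at the start of the episode above 0.03 m).
It also fails if it takes over 72 s, if anything falls off the work surface, if the arm or the gripper's body presses on something with over 40 N, if the wrist force passes 120 N, or if a joint passes its speed limit or range.

ROBOT

A 7-joint arm with a two-finger parallel gripper is mounted at the origin on the work surface. World frame = base frame: x ahead of the robot, y to its left, z up, the work surface at z = 0. Lengths are in m, angles in rad, forces in N, time in s.
With the tool pointing down it reaches from about 0.35 to 0.9 m from the base axis. Payload 7.2 kg.
Tool frame: the origin (TCP) lies on the centre line of the jaws, within the pads' length; the fingertips stand 14 mm ahead of it and the grasp point (between the pads) lies 5 mm behind it; z points along the fingers, y is the line along which they close (so a half turn about z gives the same grasp; the last joint's range is limited). The gripper opens to 88 mm and grips with 3 to 60 N. Pads are 20 mm wide; open, the fingers measure 115 mm over their backs; the gripper's body (75 mm by 178 mm) begins 61 mm behind the grasp point.
Start: joints at [-1.354, 0.411, -0.013, 1.596, 0.006, 1.134, -0.082], TCP at [0.176, 0.6, 0.237] pointing down, gripper open.
Joint ranges: [-2.95, 2.95], [-0.29, 1.99], [-1.47, 1.44], [0.14, 2.54], [-1.03, 4.17], [0.13, 1.85], [-2.86, 2.86]. Speed limits (rad/s): [2.39, 2.39, 3.01, 3.01, 3.14, 3.14, 3.14].

INTERFACE

Orientations are given as [roll, pitch, yaw] about the fixed x, y, z axes, in that order (R = Rz(yaw) Ry(pitch) Rx(roll)).
In Python, from workcell import manip, imaging gives the robot as it stands.
- The arm moves only by the tool apply_moves, never from a script. Its argument "commands" is a list of rows, each an object of numbers: "fingers": the opening, from -1 (shut) to 1 (fully open); "x", "y", "z": the shift along the world's x, y, z in cm; "roll": the turn about the world's z in degrees. In form: [{"fingers": .., "x": .., "y": .., "z": .., "roll": ..}, ...]. A call has exactly 10 rows; each row is the pose to reach, as a shift and turn from the pose commanded when the call began; what a row does not reach only later rows make up. A row lasts 1/8 s, in which the tool goes at most 62.5 mm and 10.7 degrees, less where a joint would pass 70% of its speed; a pose out of reach is approached as far as the arm can. A call with a gripper value outside its range is refused whole. The fingers move at their own pace and stop on an object; the grip force is fixed at half the most. Time passes only in rows, so rows that repeat a pose let the fingers close, or fill a call up. It gives the time, the measured TCP pose, the force, the opening and the grip force at its end, in the units of the state.
- manip.get_state(): the state, without advancing time (a new reading comes with each control period).
- imaging.get_image(name): name is "scene" or "top" or "wrist"; returns (picture, depth): 420x560x3 uint8, red, green, blue; 420x560 float32, m along the optical axis (not along the pixel's ray), 0 where there is no reading.
- imaging.camera_model(name): a dict with "intrinsics" (3x3 intrinsics, pixels), "eye" and "rotation" of the camera in the world; the wrist camera has in their place "tool_from_camera" (4x4, takes a point from camera to tool coordinates, whose origin is the TCP and whose axes are the flange's). Camera axes: x right, y down, z forward; pixel columns grow to the right and rows downward; lengths in m; the calibration is good to about 2 mm. A picture is of the moment at which its call begins: read the wrist's pose just before it. camera_model takes no time and is no camera call.
- manip.finish_job(): hands the job in; it is judged then, once.
The state is a dict: "t": time; "qpos": joint angles; "joint_velocities": joint speeds; "joint_torque": joint torques, N m; "eef_pos": TCP position; "tool_rot": TCP orientation; "contact_force": force on the tool from outside, world axes, zero at the start; "wrist_torque": the same for the moment, N m; "grip_width": finger opening in m; "grasp_force": force on a finger pad.
Only numpy, scipy, OpenCV 4.12 (cv2) and the standard library are available. Lean on these libraries where they do the work, as an engineer would, in place of code of your own. Each camera call takes 0.05 s, during which the arm holds its last target. There are 200 camera calls.

## Working session

There is one attempt and no reset: what is moved stays moved. The work goes in short steps, Python scripts to look and compute and a tool call to move; the robot and the scene stay as the last step left them, time stands still between calls to the robot, and variables do not carry over. Pictures are saved under pics/ and viewed, at most 10 in all, crops included, and the job is handed in when it is done.

Besides the shell and the picture viewer there is one more tool, called after "Request:" by a JSON object that holds its "api" and its "payload". apply_moves: Moves the arm, as the interface text tells. Its arguments: {"type":"object","properties":{"commands":{"type":"array"}},"required":["commands"]}

```bash
mkdir -p pics
cat > h.py <<'E'
import numpy as np, cv2
from workcell import manip, imaging
def grab(n):
    s=manip.get_state(); im,d=imaging.get_image(n); m=imaging.camera_model(n)
    K=np.array(m["intrinsics"])
    if "eye" in m: R=np.array(m["rotation"]);e=np.array(m["eye"])
    else:
        T=np.array(m["tool_from_camera"]); from scipy.spatial.transform import Rotation as Ro
        r=np.array(s["tool_rot"]); Rt=Ro.from_euler('xyz',r).as_matrix() if r.size==3 else r.reshape(3,3)
        R=Rt@T[:3,:3]; e=Rt@T[:3,3]+np.array(s["eef_pos"])
    v,u=np.indices(d.shape); 
    P=np.stack([(u-K[0,2])/K[0,0]*d,(v-K[1,2])/K[1,1]*d,d],-1)@R.T+e
    P[d==0]=np.nan
    return im,d,P
def save(im,f): cv2.imwrite('pics/'+f,cv2.cvtColor(im,cv2.COLOR_RGB2BGR))
E
python3 - <<'E'
from h import *
print(manip.get_state())
for n in("top","scene"):
    im,d,P=grab(n); save(im,n+'0.png'); np.savez('/tmp/%s.npz'%n,im=im,P=P); print({k:np.round(v,3).tolist() for k,v in imaging.camera_model(n).items()})
E
```

```text
{'t': 0.0, 'qpos': array([-1.35420268,  0.41190295, -0.01269672,  1.59705017,  0.00561863,
        1.13428207, -0.08223168]), 'joint_velocities': array([-2.96978971e-05, -2.01967987e-03,  5.81885661e-04, -1.59982945e-04,
       -6.16417062e-04, -7.43308037e-04,  5.23430894e-04]), 'joint_torque': array([-2.05723865e-05, -5.87962246e+01,  6.41661622e-01, -2.91067207e+01,
       -5.39012044e-02,  1.86784723e-02,  1.52492848e-04]), 'eef_pos': array([0.17551717, 0.59934487, 0.23580474]), 'tool_rot': array([-3.13999158e+00,  1.36851461e-04,  2.85678597e+00]), 'contact_force': array([-0.06588716, -0.02181698, -0.10696436]), 'wrist_torque': array([-0.00491834, -0.0191848 , -0.02014823]), 'grasp_force': 0.0, 'grip_width': 0.0877668316077419}Traceback (most recent call last):
  File "<stdin>", line 4, in <module>
  File "h.py", line 12, in grab
    P=np.stack([(u-K[0,2])/K[0,0]*d,(v-K[1,2])/K[1,1]*d,d],-1)@R.T+e
      ~~~~~~~~~~~~~~~~~~~~~~~~~~~~~~~~~~~~~~~~~~~~~~~~~~~~~~~~~~~~^~
ValueError: operands could not be broadcast together with shapes (420,560) (3,)
```

```bash
python3 - <<'E'
s=open('h.py').read()
s=s.replace('R=np.array(m["rotation"]);e','r=np.array(m["rotation"]);R=Ro.from_euler("xyz",r).as_matrix() if r.size==3 else Ro.from_quat(r).as_matrix() if r.size==4 else r.reshape(3,3);e').replace('; from scipy.spatial.transform import Rotation as Ro','').replace('import numpy','from scipy.spatial.transform import Rotation as Ro\nimport numpy',1)
open('h.py','w').write(s)
E
python3 - <<'E'
from h import *
for n in("top","scene"):
    print({k:np.round(v,3).tolist() for k,v in imaging.camera_model(n).items()})
    im,d,P=grab(n); save(im,n+'0.png'); np.savez('/tmp/%s.npz'%n,im=im,P=P); print(np.nanmedian(P[...,2]))
E
```

```text
{'intrinsics': [[437.433, 0.0, 281.094], [0.0, 437.433, 208.329], [0.0, 0.0, 1.0]], 'eye': [0.36, -0.004, 1.426], 'rotation': [-3.043, -0.01, -1.586]}
-0.0003717274657211167
{'intrinsics': [[427.262, 0.0, 282.342], [0.0, 427.262, 205.428], [0.0, 0.0, 1.0]], 'eye': [1.478, -0.02, 0.918], 'rotation': [-2.259, 0.022, 1.56]}
0.0005930460500312429
```

View pics/top0.png

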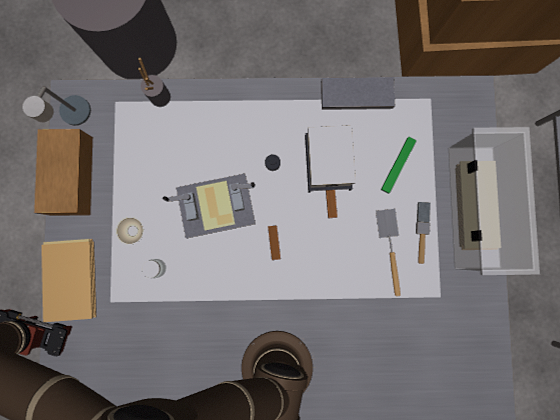

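View pics/scene0.png

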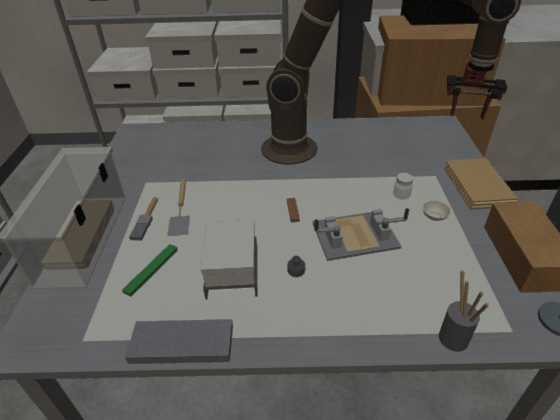

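The top view shows the stand at px (216,205), the riser with its box at (331,157) and the bar's end sticking out at (332,204). Two look-alikes: the short block lies free at (274,242), and the green bar is at (398,165). Only the piece at (332,204) is brown and sits under the riser. I'll check it in a crop and measure.

Run:
```python
from h import *
z=np.load('/tmp/top.npz');im,P=z['im'],z['P']
save(cv2.resize(im[120:275,150:360],None,fx=3.7,fy=3.7,interpolation=cv2.INTER_CUBIC),'c1.png')
def rect(m,name):
    p=P[m]; p=p[~np.isnan(p[:,0])]; r=cv2.minAreaRect((p[:,:2]*1000).astype(np.float32)); print(name,len(p),np.round(r[0],1),np.round(r[1],1),round(r[2],1),'z',np.round(np.nanpercentile(p[:,2],[5,50,95])*1000,1)); print(np.round(cv2.boxPoints(r)).tolist())
hsv=cv2.cvtColor(im,cv2.COLOR_RGB2HSV)
v,u=np.indices(im.shape[:2])
box=lambda a,b,c,d:(u>=a)&(u<b)&(v>=c)&(v<d)
brown=(hsv[...,1]>110)&(hsv[...,2]>50)
rect(brown&box(320,345,185,225),'bar'); rect(brown&box(260,290,220,265),'short')
Z=P[...,2]
rect(box(295,365,115,200)&(Z>.1),'box')
rect(box(295,365,115,200)&(Z>.03),'riser')
rect(box(170,262,170,240)&(Z>.005)&(Z<.02),'board')
rect(box(170,262,170,240)&(hsv[...,1]>50)&(hsv[...,2]>120)&(Z<.025),'leaf')
for a,b in((155,212),(212,265)):
    m=box(a,b,165,245)
    rect(m&(Z>.05)&(Z<.075),'support'); rect(m&(Z>.095),'post')
    rect(m&(Z>.076),'catch')
```

```text
bar 236 [ 513.2 -183.5] [88.7 27.3] 3.5 z [ 9.9 15.4 20.2]
[[468.0, -173.0], [470.0, -200.0], [558.0, -194.0], [557.0, -167.0]]
short 272 [390.4   4.6] [106.5  26.4] 5.9 z [11.3 15.6 20.2]
[[336.0, 12.0], [339.0, -14.0], [445.0, -3.0], [442.0, 23.0]]
box 2574 [ 651.7 -176.1] [181.1 135.1] 2.1 z [111.7 116.3 120.7]
[[559.0, -112.0], [564.0, -247.0], [745.0, -240.0], [740.0, -105.0]]
riser 2951 [ 648.9 -175.2] [190.6 138.9] 2.5 z [ 44.7 115.9 120.6]
[[551.0, -110.0], [557.0, -249.0], [747.0, -240.0], [741.0, -102.0]]
board 3131 [516.5 193.8] [298.3 226.6] 89.2 z [ 6.4 12.3 17.4]
[[401.0, 46.0], [628.0, 43.0], [632.0, 341.0], [405.0, 344.0]]
leaf 1321 [513.7 193.1] [144.6 100.1] 11.4 z [ 8.5 13.6 18.2]
[[433.0, 228.0], [453.0, 130.0], [594.0, 158.0], [575.0, 256.0]]
support 220 [503.7 284.6] [83.8 65.4] 11.4 z [51.3 56.7 69.1]
[[456.0, 308.0], [469.0, 244.0], [551.0, 261.0], [538.0, 325.0]]
post 19 [525.2 331.3] [10.3 10.6] 41.5 z [100.8 112.9 117.9]
[[518.0, 332.0], [525.0, 324.0], [532.0, 331.0], [526.0, 339.0]]
catch 124 [532.8 300.5] [20.6 73.4] 5.0 z [ 76.8  81.7 114.8]
[[519.0, 336.0], [526.0, 263.0], [546.0, 265.0], [540.0, 338.0]]
support 205 [534.8 118.6] [56.9 85.6] 78.9 z [51.5 56.4 67.9]
[[487.0, 99.0], [571.0, 82.0], [582.0, 138.0], [498.0, 155.0]]
post 17 [566.8  97.4] [71.4 11.2] 88.0 z [ 98.4 112.  118. ]
[[560.0, 62.0], [571.0, 62.0], [574.0, 133.0], [562.0, 133.0]]
catch 114 [562.9  97.3] [16.3 74.8] 0.6 z [ 76.6  81.4 114.8]
[[554.0, 135.0], [555.0, 60.0], [571.0, 60.0], [571.0, 135.0]]
```

View pics/c1.png

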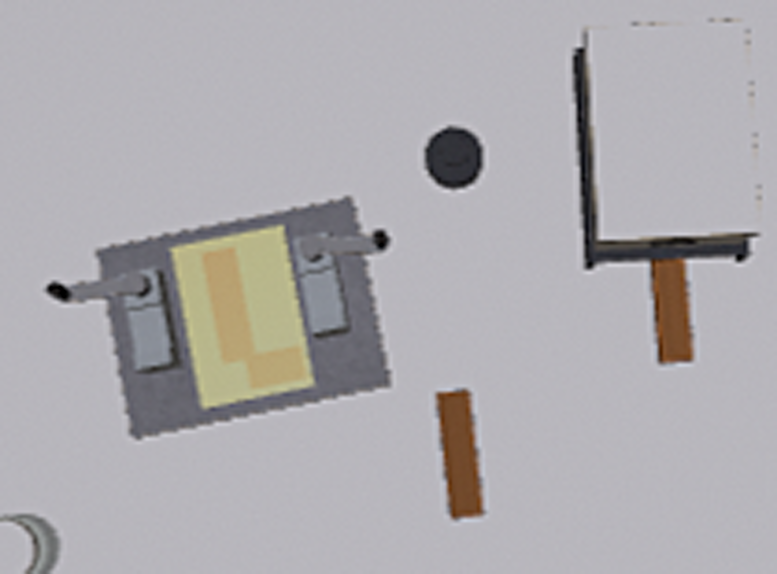

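The crop confirms it. The brown bar runs under the riser at crop px (672,310), while the short block at (460,455) is free, so the bar is the right one. I'll move over the stand for a close wrist look on the way.

Request:
{"api": "apply_moves", "payload": {"commands": [{"fingers":1,"x":3.4,"y":-5,"z":0.5,"roll":2.5},{"fingers":1,"x":6.8,"y":-10,"z":1,"roll":5},{"fingers":1,"x":10.2,"y":-15,"z":1.5,"roll":7.5},{"fingers":1,"x":13.6,"y":-20,"z":2,"roll":10},{"fingers":1,"x":17,"y":-25,"z":2.5,"roll":12.5},{"fingers":1,"x":20.4,"y":-30,"z":3,"roll":15},{"fingers":1,"x":23.8,"y":-35,"z":3.5,"roll":17.5},{"fingers":1,"x":27.5,"y":-40,"z":4,"roll":20},{"fingers":1,"x":27.5,"y":-40,"z":4,"roll":20},{"fingers":1,"x":27.5,"y":-40,"z":4,"roll":20}]}}

```text
t: 1.4
eef_pos: [0.4502, 0.2001, 0.2764]
tool_rot: [3.141, -0.001, -3.078]
contact_force: [-1.3, 0.8, 0.2]
grip_width: 0.088
grasp_force: 0.0
```

Run:
```python
from h import *
im,d,P=grab("wrist"); save(im,'w1.png'); np.savez('/tmp/w1.npz',im=im,P=P)
s=manip.get_state();print(s['t'],s['eef_pos'],s['tool_rot'],s['qpos'])
print(np.round(np.array(imaging.camera_model("wrist")["tool_from_camera"]),3).tolist())
print(np.round(P[::60,::80],3).reshape(7,-1).tolist()[3])
```

```text
1.45 [0.4498419  0.20084538 0.27637477] [ 3.14135334e+00 -7.86644308e-04 -3.07619434e+00] [-0.70044545  0.14470598  0.20623576  1.86533394 -0.03317555  1.13540351
  1.15390393]
[[0.001, -0.964, -0.265, 0.073], [1.0, 0.0, 0.001, 0.001], [-0.001, -0.265, 0.964, -0.149], [0.0, 0.0, 0.0, 1.0]]
[0.478, -0.181, 0.016, 0.475, -0.082, 0.001, 0.468, 0.031, 0.001, 0.458, 0.145, 0.015, 0.451, 0.255, 0.013, 0.446, 0.369, 0.001, 0.438, 0.478, 0.008]
```

View pics/w1.png

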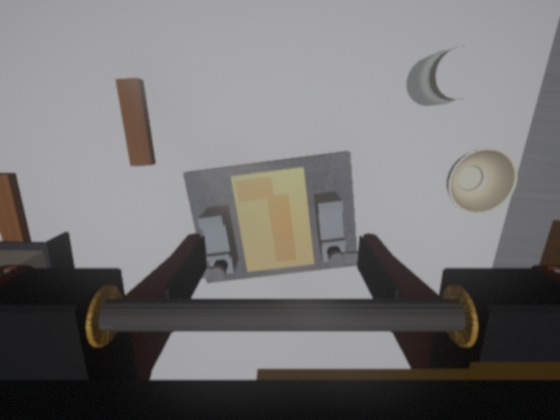

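The wrist view shows the stand at px (270,215), the leaf at (275,220), the supports at (215,235) and (330,215), and the posts hidden by the fingers. I'll fit the stand from it.

Run:
```python
from h import *
z=np.load('/tmp/w1.npz');im,P=z['im'],z['P'];hsv=cv2.cvtColor(im,cv2.COLOR_RGB2HSV);Z=P[...,2]
v,u=np.indices(Z.shape)
box=lambda a,b,c,d:(u>=a)&(u<b)&(v>=c)&(v<d)
def rect(m,n):
    p=P[m];p=p[~np.isnan(p[:,0])];r=cv2.minAreaRect((p[:,:2]*1000).astype(np.float32));print(n,len(p),np.round(r[0],1),np.round(r[1],1),round(r[2],1),'mean',np.round(p.mean(0)*1000,1))
lf=box(220,325,160,280)&(hsv[...,1]>60)&(hsv[...,2]>110)
rect(cv2.morphologyEx(lf.astype(np.uint8),cv2.MORPH_OPEN,np.ones((3,3)))>0,'leaf')
th=np.radians(11.4);c=np.array([.5137,.1931])
q=P[...,:2]-c;X=q[...,0]*np.cos(th)+q[...,1]*np.sin(th);Y=-q[...,0]*np.sin(th)+q[...,1]*np.cos(th)
for s in(1,-1):
    seat=(abs(Y-s*.075)<.022)&(abs(X)<.06)&(Z>.045)&(Z<.06)
    ch=(abs(Y-s*.075)<.022)&(abs(X)<.06)&(Z>.061)&(Z<.071)
    print(s,'seat X',np.round(np.percentile(X[seat],[2,98])*1000,1),'Y',np.round(np.percentile(Y[seat],[2,50,98])*1000,1),'cheek',np.round(np.unique(np.round(X[ch],3),return_counts=True),3).tolist())
bd=(abs(Z-.011)<.006)&(abs(X)<.11)&(abs(Y)<.14)&(hsv[...,2]<110)
print('board',np.round(np.percentile(X[bd],[.5,99.5])*1000),np.round(np.percentile(Y[bd],[.5,99.5])*1000))
```

```text
leaf 6021 [517.2 195.2] [138.   98.9] 10.9 mean [517.2 194.8  14.6]
1 seat X [-31.2  48.8] Y [61.  74.1 90.4] cheek [[-0.032, -0.031, -0.03, -0.029, -0.028, -0.027, -0.026, -0.025, -0.024, -0.023, -0.022, -0.021, -0.02, -0.019, -0.018, -0.017, 0.02, 0.021, 0.022, 0.023, 0.024, 0.025, 0.026, 0.027, 0.029, 0.03, 0.031, 0.032, 0.033, 0.034, 0.035, 0.037, 0.039], [1.0, 40.0, 15.0, 22.0, 17.0, 24.0, 19.0, 21.0, 15.0, 19.0, 21.0, 19.0, 19.0, 21.0, 21.0, 3.0, 10.0, 35.0, 17.0, 18.0, 17.0, 17.0, 17.0, 9.0, 1.0, 15.0, 10.0, 5.0, 7.0, 4.0, 2.0, 1.0, 1.0]]
-1 seat X [-32.2  48.7] Y [-88.2 -69.3 -58.6] cheek [[-0.033, -0.032, -0.031, -0.03, -0.029, -0.028, -0.027, -0.026, -0.025, -0.024, -0.023, -0.022, -0.021, -0.02, -0.019, -0.018, 0.019, 0.02, 0.021, 0.022, 0.023, 0.024, 0.025, 0.026, 0.028, 0.029, 0.03, 0.031, 0.032, 0.033, 0.034, 0.035, 0.036, 0.037, 0.038, 0.039, 0.042], [1.0, 29.0, 22.0, 17.0, 20.0, 17.0, 22.0, 19.0, 19.0, 17.0, 21.0, 19.0, 18.0, 22.0, 15.0, 12.0, 2.0, 41.0, 17.0, 19.0, 20.0, 13.0, 18.0, 8.0, 3.0, 10.0, 9.0, 7.0, 3.0, 6.0, 3.0, 1.0, 3.0, 1.0, 1.0, 1.0, 1.0]]
board [-83.  82.] [-110.  113.]
```

Request:
{"api": "apply_moves", "payload": {"commands": [{"fingers":1,"x":0.5,"y":-5,"z":-0.5,"roll":0},{"fingers":1,"x":1,"y":-10,"z":-1.5,"roll":0},{"fingers":1,"x":1,"y":-15,"z":-2,"roll":0},{"fingers":1,"x":1.5,"y":-20,"z":-3,"roll":0},{"fingers":1,"x":2,"y":-25,"z":-4,"roll":0},{"fingers":1,"x":2,"y":-30,"z":-5,"roll":0},{"fingers":1,"x":2.5,"y":-35,"z":-6,"roll":0},{"fingers":1,"x":3,"y":-38.3,"z":-8,"roll":0},{"fingers":1,"x":3,"y":-38.3,"z":-9,"roll":0},{"fingers":1,"x":3,"y":-38.3,"z":-9,"roll":0}]}}

```text
t: 2.7
eef_pos: [0.4804, -0.181, 0.1857]
tool_rot: [3.14, -0.002, -3.075]
contact_force: [0.4, 0.3, 0.1]
grip_width: 0.0876
grasp_force: 0.0
```

Run:
```python
from h import *
im,d,P=grab("wrist"); save(im,'w2.png'); np.savez('/tmp/w2.npz',im=im,P=P)
hsv=cv2.cvtColor(im,cv2.COLOR_RGB2HSV);Z=P[...,2]
m=(hsv[...,1]>110)&(hsv[...,0]<18)&(Z>.013)&(Z<.019)&(abs(P[...,1]+.183)<.05)&(P[...,0]>.44)&(P[...,0]<.57)
p=P[m];r=cv2.minAreaRect((p[:,:2]*1000).astype(np.float32));print(len(p),r,cv2.boxPoints(r).round().tolist())
s=manip.get_state();print(s['t'],s['eef_pos'],s['tool_rot'])
```

```text
0 ((0.0, 0.0), (0.0, 0.0), 0.0) [[0.0, 0.0], [0.0, 0.0], [0.0, 0.0], [0.0, 0.0]]
2.75 [ 0.4807943  -0.18103548  0.18640489] [ 3.14056022e+00 -9.18557569e-04 -3.07461266e+00]
```

Run:
```python
from h import *
z=np.load('/tmp/w2.npz');im,P=z['im'],z['P'];Z=P[...,2]
m=(Z>.011)&(Z<.022)&(abs(P[...,1]+.183)<.05)&(P[...,0]>.42)&(P[...,0]<.57)
p=P[m];print(len(p),im[m].mean(0) if len(p) else '')
if len(p): r=cv2.minAreaRect((p[:,:2]*1000).astype(np.float32));print(r,cv2.boxPoints(r).round().tolist(), np.median(p[:,2]))
```

```text
2319 [120.28503665  97.11168607  85.27598103]
((519.4719848632812, -182.623779296875), (99.9509048461914, 29.93146514892578), 3.1037204265594482) [[469.0, -170.0], [470.0, -200.0], [570.0, -195.0], [569.0, -165.0]] 0.016839874286752043
```

View pics/w2.png

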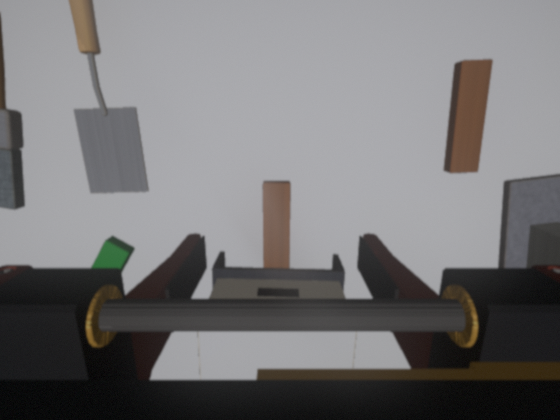

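The bar's near end is at px (277,183), which is world (0.469,-0.185), with yaw 3°. Descending to grip it now.

Request:
{"api": "apply_moves", "payload": {"commands": [{"fingers":1,"x":0.9,"y":-0.3,"z":-5,"roll":-0.5},{"fingers":1,"x":0.9,"y":-0.3,"z":-10,"roll":-0.5},{"fingers":1,"x":0.9,"y":-0.3,"z":-14,"roll":-0.5},{"fingers":1,"x":0.9,"y":-0.3,"z":-16,"roll":-0.5},{"fingers":1,"x":0.9,"y":-0.3,"z":-16.8,"roll":-0.5},{"fingers":1,"x":0.9,"y":-0.3,"z":-16.8,"roll":-0.5},{"fingers":-1,"x":0.9,"y":-0.3,"z":-16.8,"roll":-0.5},{"fingers":-1,"x":0.9,"y":-0.3,"z":-16.8,"roll":-0.5},{"fingers":-1,"x":0.9,"y":-0.3,"z":-16.8,"roll":-0.5},{"fingers":-1,"x":0.9,"y":-0.3,"z":-16.8,"roll":-0.5}]}}

```text
t: 4.0
eef_pos: [0.4897, -0.1862, 0.0189]
tool_rot: [-3.142, 0.0, -3.086]
contact_force: [-0.5, 0.2, -0.7]
grip_width: 0.0512
grasp_force: 0.0
```

Request:
{"api": "apply_moves", "payload": {"commands": [{"fingers":-1,"x":0,"y":0,"z":0,"roll":0},{"fingers":-1,"x":0,"y":0,"z":0,"roll":0},{"fingers":-1,"x":0,"y":0,"z":0,"roll":0},{"fingers":-1,"x":0,"y":0,"z":0,"roll":0},{"fingers":-1,"x":-2,"y":-0.1,"z":0,"roll":0},{"fingers":-1,"x":-4.5,"y":-0.3,"z":0,"roll":0},{"fingers":-1,"x":-7,"y":-0.4,"z":0,"roll":0},{"fingers":-1,"x":-9.5,"y":-0.5,"z":0,"roll":0},{"fingers":-1,"x":-12,"y":-0.7,"z":0,"roll":0},{"fingers":-1,"x":-13,"y":-0.7,"z":0,"roll":0}]}}

```text
t: 5.25
eef_pos: [0.3586, -0.1933, 0.0187]
tool_rot: [3.141, -0.0, -3.087]
contact_force: [0.2, 0.9, -0.8]
grip_width: 0.0297
grasp_force: 30.0
```

Request:
{"api": "apply_moves", "payload": {"commands": [{"fingers":-1,"x":0,"y":0,"z":0,"roll":0},{"fingers":0.3,"x":0,"y":0,"z":0,"roll":0},{"fingers":0.3,"x":0,"y":0,"z":0,"roll":0},{"fingers":0.3,"x":0,"y":0,"z":0,"roll":0},{"fingers":0.3,"x":0,"y":0,"z":0,"roll":0},{"fingers":0.3,"x":0,"y":0,"z":0,"roll":0},{"fingers":0.3,"x":0,"y":0,"z":3,"roll":0},{"fingers":0.3,"x":2,"y":0,"z":8,"roll":0},{"fingers":0.3,"x":5,"y":0.3,"z":13,"roll":0},{"fingers":0.3,"x":7,"y":0.3,"z":15,"roll":0}]}}

```text
t: 6.5
eef_pos: [0.4319, -0.1903, 0.1716]
tool_rot: [-3.141, 0.004, -3.085]
contact_force: [-0.2, 0.7, -0.1]
grip_width: 0.0571
grasp_force: 0.0
```

Run:
```python
from h import *
for n in("wrist","top"):
    im,d,P=grab(n);Z=P[...,2];hsv=cv2.cvtColor(im,cv2.COLOR_RGB2HSV)
    m=(Z>.011)&(Z<.022)&(abs(P[...,1]+.19)<.04)&(P[...,0]>.3)&(P[...,0]<.57)&(hsv[...,0]<20)
    if n=="wrist": m&=im[...,0].astype(int)>im[...,2]+15
    p=P[m];print(n,len(p))
    if len(p): r=cv2.minAreaRect((p[:,:2]*1000).astype(np.float32));print(r,cv2.boxPoints(r).round().tolist(), np.median(p[:,2]))
s=manip.get_state();print(s['t'],s['eef_pos'],s['tool_rot'],s['grip_width'])
```

```text
wrist 5371
((439.57012939453125, -187.13877868652344), (198.57623291015625, 29.802385330200195), 3.392835855484009) [[340.0, -178.0], [341.0, -208.0], [540.0, -196.0], [538.0, -166.0]] 0.0168488297797863
top 159
((456.52764892578125, -187.6753387451172), (161.5490264892578, 29.41982650756836), 2.7880427837371826) [[375.0, -177.0], [377.0, -206.0], [538.0, -198.0], [536.0, -169.0]] 0.015789136231496137
6.6 [ 0.4326714  -0.19021504  0.17075136] [-3.14018255  0.00521776 -3.08418872] 0.05705560452641716
```

Request:
{"api": "apply_moves", "payload": {"commands": [{"fingers":0.3,"x":1.0,"y":0.3,"z":-2,"roll":0},{"fingers":0.3,"x":1.0,"y":0.3,"z":-7,"roll":0},{"fingers":0.3,"x":1.0,"y":0.3,"z":-12,"roll":0},{"fingers":0.3,"x":1.0,"y":0.3,"z":-14.5,"roll":0},{"fingers":0.3,"x":1.0,"y":0.3,"z":-15,"roll":0},{"fingers":-1,"x":1.0,"y":0.3,"z":-15,"roll":0},{"fingers":-1,"x":1.0,"y":0.3,"z":-15,"roll":0},{"fingers":-1,"x":1.0,"y":0.3,"z":-15,"roll":0},{"fingers":-1,"x":1.0,"y":0.3,"z":-15,"roll":0},{"fingers":-1,"x":1.0,"y":0.3,"z":-15,"roll":0}]}}

```text
t: 7.85
eef_pos: [0.4403, -0.1873, 0.0196]
tool_rot: [-3.141, 0.002, -3.086]
contact_force: [-1.7, -0.8, 7.6]
grip_width: 0.0299
grasp_force: 30.0
```

Request:
{"api": "apply_moves", "payload": {"commands": [{"fingers":-1,"x":0,"y":0,"z":4,"roll":0},{"fingers":-1,"x":0,"y":0,"z":9,"roll":0},{"fingers":-1,"x":0.5,"y":3,"z":14,"roll":-5},{"fingers":-1,"x":1,"y":7,"z":16,"roll":-14},{"fingers":-1,"x":2,"y":12,"z":16,"roll":-23},{"fingers":-1,"x":3,"y":17,"z":16,"roll":-33},{"fingers":-1,"x":4,"y":22,"z":16,"roll":-43},{"fingers":-1,"x":5,"y":27,"z":16,"roll":-53},{"fingers":-1,"x":6.5,"y":32,"z":16,"roll":-63},{"fingers":-1,"x":7,"y":35,"z":16,"roll":-72}]}}

```text
t: 9.1
eef_pos: [0.5097, 0.166, 0.1787]
tool_rot: [3.141, -0.0, 1.938]
contact_force: [0.1, -0.7, -0.8]
grip_width: 0.0297
grasp_force: 30.0
```

Request:
{"api": "apply_moves", "payload": {"commands": [{"fingers":-1,"x":0.4,"y":3,"z":0,"roll":-8},{"fingers":-1,"x":0.4,"y":3.2,"z":0,"roll":-10},{"fingers":-1,"x":0.4,"y":3.2,"z":0,"roll":-10},{"fingers":-1,"x":0.4,"y":3.2,"z":0,"roll":-10},{"fingers":-1,"x":0.4,"y":3.2,"z":0,"roll":-10},{"fingers":-1,"x":0.4,"y":3.2,"z":0,"roll":-10},{"fingers":-1,"x":0.4,"y":3.2,"z":0,"roll":-10},{"fingers":-1,"x":0.4,"y":3.2,"z":0,"roll":-10},{"fingers":-1,"x":0.4,"y":3.2,"z":0,"roll":-10},{"fingers":-1,"x":0.4,"y":3.2,"z":0,"roll":-10}]}}

```text
t: 10.35
eef_pos: [0.5136, 0.1948, 0.1786]
tool_rot: [3.142, 0.0, 1.766]
contact_force: [0.5, 0.7, -0.9]
grip_width: 0.0299
grasp_force: 30.0
```

Run:
```python
from h import *
s=manip.get_state();print(s['t'],s['eef_pos'],s['tool_rot'],s['grip_width'],s['qpos'])
im,d,P=grab("wrist");save(im,'w3.png');np.savez('/tmp/w3.npz',im=im,P=P)
print(np.degrees(s['tool_rot'][2]))
Z=P[...,2]
m=(abs(Z-(s['eef_pos'][2]-.003))<.008)&(im[...,0].astype(int)>im[...,2]+15)&(np.hypot(P[...,0]-.515,P[...,1]-.194)<.12)
p=P[m];print(len(p));r=cv2.minAreaRect((p[:,:2]*1000).astype(np.float32));print(r,cv2.boxPoints(r).round().tolist(),np.median(p[:,2]))
```

```text
10.35 [0.51361556 0.19483601 0.17863834] [3.14158095e+00 4.60858583e-05 1.76604480e+00] 0.029860289007189313 [-0.96612574  0.39377401  0.67025491  1.88207449 -0.29400388  0.96542187
  0.03163229]
101.18691321495362
16131
((510.09619140625, 208.7322998046875), (47.547916412353516, 171.85667419433594), 11.570343971252441) [[470.0, 288.0], [504.0, 120.0], [551.0, 129.0], [516.0, 298.0]] 0.17577581779679913
```

View pics/w3.png

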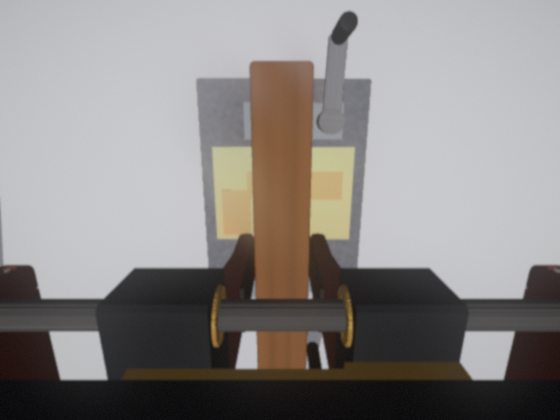

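The bar is held level over the stand with its far end at px (282,65); the left catch is open to its right, with its post at (346,22). Next I'll compare the bar and notch lines in the stand frame.

Run:
```python
from h import *
z=np.load('/tmp/w3.npz');im,P=z['im'],z['P'];Z=P[...,2]
th=np.radians(11.1);q=P[...,:2]-[.5146,.1943];X=q[...,0]*np.cos(th)+q[...,1]*np.sin(th);Y=-q[...,0]*np.sin(th)+q[...,1]*np.cos(th)
v,u=np.indices(Z.shape)
m=(abs(Z-.1757)<.006)&(v<230)&(v>60)&(u>245)&(u<318)
print('Ymax',np.percentile(Y[m],99.5))
for a in(.03,.05,.07,.09):
    k=m&(abs(Y-a)<.008);print(a,np.round(np.percentile(X[k],[1,99])*1000,1),k.sum(),np.median(Z[k]))
c=(abs(Z-.065)<.005)&(abs(Y-.075)<.025)&(abs(X)<.045);print('cheekX',np.unique(np.round(X[c],3),return_counts=True))
l=(v>145)&(v<242)&(u>205)&(u<360)&(im[...,0].astype(int)>im[...,2]+30)&(abs(Z-.0135)<.006);print('leaf',np.percentile(X[l],[1,99]))
```

```text
Ymax 0.10057714960992058
0.03 [-16.5  12.7] 1679 0.17576401272055928
0.05 [-16.5  12.7] 1875 0.17583239969943457
0.07 [-16.6  12.7] 2071 0.175832477210112
0.09 [-16.6  12.6] 2293 0.17593723843728654
cheekX (array([-0.033, -0.032, -0.031, -0.03 , -0.029, -0.028, -0.027,  0.024,
        0.025,  0.028,  0.029]), array([31, 47, 43, 48, 41, 41,  1, 40, 16,  7,  2]))
leaf [-0.0714776  0.071317 ]
```

Request:
{"api": "apply_moves", "payload": {"commands": [{"fingers":-1,"x":0.15,"y":0,"z":-2,"roll":0},{"fingers":-1,"x":0.15,"y":0,"z":-5,"roll":0},{"fingers":-1,"x":0.15,"y":0,"z":-7.5,"roll":0},{"fingers":-1,"x":0.15,"y":0,"z":-8.7,"roll":0},{"fingers":-1,"x":0.15,"y":0,"z":-9.3,"roll":0},{"fingers":-1,"x":0.15,"y":0,"z":-9.8,"roll":0},{"fingers":-1,"x":0.15,"y":0,"z":-10.2,"roll":0},{"fingers":-1,"x":0.15,"y":0,"z":-10.3,"roll":0},{"fingers":-1,"x":0.15,"y":0,"z":-10.3,"roll":0},{"fingers":-1,"x":0.15,"y":0,"z":-10.3,"roll":0}]}}

```text
t: 11.65
eef_pos: [0.5152, 0.1949, 0.0759]
tool_rot: [3.141, -0.0, 1.766]
contact_force: [-0.6, 0.2, -2.0]
grip_width: 0.0296
grasp_force: 30.0
```

Request:
{"api": "apply_moves", "payload": {"commands": [{"fingers":-1,"x":0,"y":0,"z":-0.1,"roll":0},{"fingers":0.3,"x":0,"y":0,"z":-0.1,"roll":0},{"fingers":0.3,"x":0,"y":0,"z":-0.1,"roll":0},{"fingers":0.3,"x":0,"y":0,"z":-0.1,"roll":0},{"fingers":0.3,"x":0,"y":0,"z":-0.1,"roll":0},{"fingers":0.3,"x":0,"y":0,"z":-0.1,"roll":0},{"fingers":0.3,"x":0,"y":0,"z":1,"roll":0},{"fingers":0.3,"x":0,"y":0,"z":4,"roll":0},{"fingers":0.3,"x":0,"y":0,"z":9,"roll":0},{"fingers":0.3,"x":0,"y":-5,"z":14,"roll":0}]}}

```text
t: 12.9
eef_pos: [0.5152, 0.1532, 0.2119]
tool_rot: [3.141, -0.001, 1.771]
contact_force: [1.5, 0.2, 0.8]
grip_width: 0.0572
grasp_force: 0.0
```

Request:
{"api": "apply_moves", "payload": {"commands": [{"fingers":-1,"x":0,"y":-5,"z":4,"roll":0},{"fingers":-1,"x":0,"y":-8,"z":6,"roll":0},{"fingers":-1,"x":0,"y":-8,"z":6,"roll":0},{"fingers":-1,"x":0,"y":-8,"z":6,"roll":0},{"fingers":-1,"x":0,"y":-8,"z":6,"roll":0},{"fingers":-1,"x":0,"y":-8,"z":6,"roll":0},{"fingers":-1,"x":0,"y":-8,"z":6,"roll":0},{"fingers":-1,"x":0,"y":-8,"z":6,"roll":0},{"fingers":-1,"x":0,"y":-8,"z":6,"roll":0},{"fingers":-1,"x":0,"y":-8,"z":6,"roll":0}]}}

```text
t: 14.15
eef_pos: [0.5151, 0.0706, 0.2699]
tool_rot: [3.142, -0.0, 1.766]
contact_force: [0.8, -0.4, -0.5]
grip_width: 0.0009
grasp_force: 0.0
```

```bash
cat > st.py <<'E'
from h import *
th=np.radians(11.1);C=np.array([.5146,.1943])
def report(n,f=None):
    im,d,P=grab(n); Z=P[...,2]
    if f: save(im,f)
    q=P[...,:2]-C;X=q[...,0]*np.cos(th)+q[...,1]*np.sin(th);Y=-q[...,0]*np.sin(th)+q[...,1]*np.cos(th)
    m=(abs(X)<.026)&(abs(Y)<.115)&(Z>.062)&(Z<.077)&(im[...,0].astype(int)>im[...,2]+15)
    r=cv2.minAreaRect((np.stack([X,Y],-1)[m]*1000).astype(np.float32));print(n,'bar stand frame',np.round(r[0],1),np.round(r[1],1),round(r[2],1),'ztop',np.median(Z[m]))
    for s in(1,-1):
        k=(np.hypot(X-.037,Y-s*.075)<.075)&(np.hypot(X-.037,Y-s*.075)>.045)&(Z>.104)&(Z<.122)&(im.max(-1)<90)
        if k.sum(): 
            x,y=np.median(X[k]),np.median(Y[k]);print('post',s,k.sum(),np.round([x,y],4),'ang',round(np.arctan2(-(x-.037),s*(y-s*.075)),2))
E
python3 - <<'E'
from st import *
s=manip.get_state();print(s['t'],s['eef_pos'],s['tool_rot'],s['grip_width'])
report('wrist','w4.png');report('top');report('scene')
E
```

```text
14.15 [0.51512461 0.07060529 0.26985358] [ 3.14151846e+00 -1.36648505e-05  1.76588527e+00] 0.0008509045290794531
wrist bar stand frame [ -0.1 -14.1] [ 30.1 167.9] 0.2 ztop 0.07186535639691188
post -1 94 [ 0.027  -0.1324] ang 0.17
top bar stand frame [-2.3 55.3] [87.5 30.7] 89.5 ztop 0.07040153157563278
post 1 13 [0.0374 0.1311] ang -0.01
scene bar stand frame [0.6 1.3] [ 41.3 201.5] 1.8 ztop 0.07052236502276743
post 1 19 [0.045  0.1331] ang -0.14
post -1 18 [ 0.033  -0.1352] ang 0.07
```

View pics/w4.png

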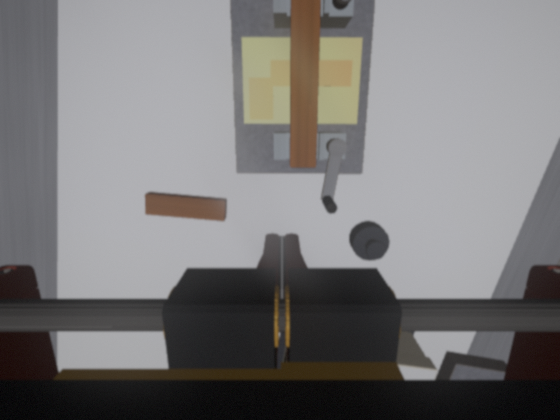

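The wrist view shows the bar lying in both notches (px (305,85)) and let go, with both catches open and the right post at (330,203). I'll work out the arc waypoints for pushing the posts with closed fingers.

Run:
```python
from st import *
R=np.array([[np.cos(th),-np.sin(th)],[np.sin(th),np.cos(th)]])
p0=manip.get_state()['eef_pos'];print(p0)
for s in(-1,1):
    prev=None
    for b in(-.45,-.25,-.05,.15,.35,.55,.75,.95,1.1,1.2,1.27,1.1):
        w=C+R@np.array([.037-.06*np.sin(b),s*.075+s*.06*np.cos(b)])
        prev=w if prev is None else prev
        print(s,b,'world',np.round(w,4),'shift cm from first',np.round((w-prev)*100,1))
```

```text
[0.51513118 0.07058416 0.2698768 ]
-1 -0.45 world [0.6014 0.0798] shift cm from first [0. 0.]
-1 -0.25 world [0.5911 0.0736] shift cm from first [-1.  -0.6]
-1 -0.05 world [0.5798 0.0696] shift cm from first [-2.2 -1. ]
-1 0.15 world [0.568  0.0679] shift cm from first [-3.3 -1.2]
-1 0.35 world [0.556  0.0686] shift cm from first [-4.5 -1.1]
-1 0.55 world [0.5444 0.0716] shift cm from first [-5.7 -0.8]
-1 0.75 world [0.5337 0.0769] shift cm from first [-6.8 -0.3]
-1 0.95 world [0.5242 0.0842] shift cm from first [-7.7  0.4]
-1 1.1 world [0.5181 0.0908] shift cm from first [-8.3  1.1]
-1 1.2 world [0.5147 0.0957] shift cm from first [-8.7  1.6]
-1 1.27 world [0.5125 0.0993] shift cm from first [-8.9  2. ]
-1 1.1 world [0.5181 0.0908] shift cm from first [-8.3  1.1]
1 -0.45 world [0.5517 0.3331] shift cm from first [0. 0.]
1 -0.25 world [0.5398 0.3349] shift cm from first [-1.2  0.2]
1 -0.05 world [0.5279 0.3344] shift cm from first [-2.4  0.1]
1 0.15 world [0.5162 0.3315] shift cm from first [-3.5 -0.2]
1 0.35 world [0.5054 0.3264] shift cm from first [-4.6 -0.7]
1 0.55 world [0.4958 0.3192] shift cm from first [-5.6 -1.4]
1 0.75 world [0.4879 0.3102] shift cm from first [-6.4 -2.3]
1 0.95 world [0.4819 0.2999] shift cm from first [-7.  -3.3]
1 1.1 world [0.4788 0.2914] shift cm from first [-7.3 -4.2]
1 1.2 world [0.4774 0.2856] shift cm from first [-7.4 -4.7]
1 1.27 world [0.4768 0.2814] shift cm from first [-7.5 -5.2]
1 1.1 world [0.4788 0.2914] shift cm from first [-7.3 -4.2]
```

Request:
{"api": "apply_moves", "payload": {"commands": [{"fingers":-1,"x":4.5,"y":0.5,"z":0,"roll":0},{"fingers":-1,"x":8.6,"y":0.9,"z":0,"roll":0},{"fingers":-1,"x":8.6,"y":0.9,"z":-2,"roll":0},{"fingers":-1,"x":8.6,"y":0.9,"z":-6,"roll":0},{"fingers":-1,"x":8.6,"y":0.9,"z":-11,"roll":0},{"fingers":-1,"x":8.6,"y":0.9,"z":-14.5,"roll":0},{"fingers":-1,"x":8.6,"y":0.9,"z":-16.5,"roll":0},{"fingers":-1,"x":8.6,"y":0.9,"z":-16.5,"roll":0},{"fingers":-1,"x":7.6,"y":0.3,"z":-16.5,"roll":0},{"fingers":-1,"x":6.4,"y":-0.1,"z":-16.5,"roll":0}]}}

```text
t: 15.55
eef_pos: [0.5792, 0.069, 0.1062]
tool_rot: [3.139, -0.0, 1.765]
contact_force: [1.3, 0.5, -0.1]
grip_width: 0.0004
grasp_force: 0.5
```

Request:
{"api": "apply_moves", "payload": {"commands": [{"fingers":-1,"x":-1.1,"y":-0.2,"z":0,"roll":0},{"fingers":-1,"x":-2.3,"y":-0.1,"z":0,"roll":0},{"fingers":-1,"x":-3.5,"y":0.2,"z":0,"roll":0},{"fingers":-1,"x":-4.6,"y":0.7,"z":0,"roll":0},{"fingers":-1,"x":-5.5,"y":1.4,"z":0,"roll":0},{"fingers":-1,"x":-6.1,"y":2.1,"z":0,"roll":0},{"fingers":-1,"x":-6.5,"y":2.6,"z":0,"roll":0},{"fingers":-1,"x":-6.7,"y":3.0,"z":0,"roll":0},{"fingers":-1,"x":-6.7,"y":3.0,"z":0,"roll":0},{"fingers":-1,"x":-6.7,"y":3.0,"z":0,"roll":0}]}}

```text
t: 16.8
eef_pos: [0.5125, 0.0987, 0.1048]
tool_rot: [3.141, 0.001, 1.765]
contact_force: [2.1, -4.1, -0.8]
grip_width: 0.0003
grasp_force: 2.4
```

Run:
```python
from st import *
print(manip.get_state()['eef_pos']);report('top');report('scene')
```

```text
[0.51247753 0.09873703 0.1048149 ]
top bar stand frame [-1.8 64.5] [30.2 69.3] 0.6 ztop 0.07056405734205073
post 1 12 [0.0375 0.1322] ang -0.01
scene bar stand frame [1.  1.6] [ 40.7 201.7] 2.3 ztop 0.07043489444849726
post 1 16 [0.0447 0.1334] ang -0.13
post -1 18 [-0.0117 -0.0996] ang 1.1
```

Request:
{"api": "apply_moves", "payload": {"commands": [{"fingers":-1,"x":0,"y":0.2,"z":0,"roll":0},{"fingers":-1,"x":-0.1,"y":0.4,"z":0,"roll":0},{"fingers":-1,"x":-0.1,"y":0.4,"z":0,"roll":0},{"fingers":-1,"x":-0.1,"y":0.4,"z":0,"roll":0},{"fingers":-1,"x":-0.1,"y":0.4,"z":0,"roll":0},{"fingers":-1,"x":-0.1,"y":0.4,"z":0,"roll":0},{"fingers":-1,"x":-0.1,"y":0.4,"z":0,"roll":0},{"fingers":-1,"x":-0.1,"y":0.4,"z":0,"roll":0},{"fingers":-1,"x":-0.1,"y":0.4,"z":0,"roll":0},{"fingers":-1,"x":-0.1,"y":0.4,"z":0,"roll":0}]}}

```text
t: 18.15
eef_pos: [0.5123, 0.0993, 0.1049]
tool_rot: [3.14, 0.005, 1.763]
contact_force: [4.3, -15.4, -1.5]
grip_width: 0.0006
grasp_force: 7.5
```

The force rose to 16 N with no more travel, so the right catch is against its stop. Backing off and going to the left one.

Request:
{"api": "apply_moves", "payload": {"commands": [{"fingers":-1,"x":0.3,"y":-1.5,"z":0,"roll":0},{"fingers":-1,"x":0.5,"y":-2.5,"z":2,"roll":0},{"fingers":-1,"x":0.5,"y":-2.5,"z":6,"roll":0},{"fingers":-1,"x":0.5,"y":-2.5,"z":10,"roll":0},{"fingers":-1,"x":1.5,"y":2,"z":11,"roll":0},{"fingers":-1,"x":2,"y":7,"z":11,"roll":0},{"fingers":-1,"x":3,"y":12,"z":11,"roll":0},{"fingers":-1,"x":4,"y":17,"z":11,"roll":0},{"fingers":-1,"x":4,"y":21,"z":11,"roll":0},{"fingers":-1,"x":4,"y":23,"z":11,"roll":0}]}}

```text
t: 19.4
eef_pos: [0.55, 0.3364, 0.2142]
tool_rot: [-3.14, -0.001, 1.769]
contact_force: [-0.4, -0.2, -0.3]
grip_width: 0.0005
grasp_force: 0.0
```

Run:
```python
from st import *
print(manip.get_state()['eef_pos']);report('wrist');report('top');report('scene')
```

```text
[0.54999502 0.33644537 0.21417987]
wrist bar stand frame [ 1.2 79. ] [46.5 50.1] 84.5 ztop 0.07153289377320671
post 1 165 [0.0403 0.1364] ang -0.05
top bar stand frame [-2.2  0.2] [ 30.6 200.5] 0.1 ztop 0.07060598383176675
post 1 12 [0.037  0.1312] ang -0.0
post -1 10 [-0.0257 -0.0765] ang 1.55
scene bar stand frame [0.9 0.9] [ 41. 199.] 2.3 ztop 0.07041794805664581
post 1 18 [0.0441 0.1336] ang -0.12
post -1 14 [-0.0185 -0.0758] ang 1.56
```

Request:
{"api": "apply_moves", "payload": {"commands": [{"fingers":-1,"x":0.8,"y":-0.4,"z":0,"roll":0},{"fingers":-1,"x":0.8,"y":-0.4,"z":-2,"roll":0},{"fingers":-1,"x":0.8,"y":-0.4,"z":-6,"roll":0},{"fingers":-1,"x":0.8,"y":-0.4,"z":-9.5,"roll":0},{"fingers":-1,"x":0.8,"y":-0.4,"z":-10.9,"roll":0},{"fingers":-1,"x":0.8,"y":-0.4,"z":-10.9,"roll":0},{"fingers":-1,"x":0,"y":-0.3,"z":-10.9,"roll":0},{"fingers":-1,"x":-1,"y":-0.2,"z":-10.9,"roll":0},{"fingers":-1,"x":-2.2,"y":-0.2,"z":-10.9,"roll":0},{"fingers":-1,"x":-3.4,"y":-0.5,"z":-10.9,"roll":0}]}}

```text
t: 20.8
eef_pos: [0.5163, 0.3289, 0.1063]
tool_rot: [3.141, -0.0, 1.767]
contact_force: [0.7, 0.0, -0.9]
grip_width: 0.0002
grasp_force: 0.6
```

Request:
{"api": "apply_moves", "payload": {"commands": [{"fingers":-1,"x":-1.1,"y":-0.5,"z":0,"roll":0},{"fingers":-1,"x":-2.1,"y":-1.2,"z":0,"roll":0},{"fingers":-1,"x":-2.9,"y":-2.1,"z":0,"roll":0},{"fingers":-1,"x":-3.5,"y":-3.1,"z":0,"roll":0},{"fingers":-1,"x":-3.8,"y":-4.0,"z":0,"roll":0},{"fingers":-1,"x":-3.9,"y":-4.5,"z":0,"roll":0},{"fingers":-1,"x":-4.0,"y":-5.0,"z":0,"roll":0},{"fingers":-1,"x":-4.0,"y":-5.4,"z":0,"roll":0},{"fingers":-1,"x":-4.0,"y":-5.4,"z":0,"roll":0},{"fingers":-1,"x":-4.0,"y":-5.4,"z":0,"roll":0}]}}

```text
t: 22.05
eef_pos: [0.4775, 0.2791, 0.1062]
tool_rot: [3.138, -0.005, 1.769]
contact_force: [1.9, 13.2, -3.7]
grip_width: 0.0009
grasp_force: 6.0
```

The left catch is at its stop too (13 N). Backing off, lifting clear and checking.

Request:
{"api": "apply_moves", "payload": {"commands": [{"fingers":-1,"x":0,"y":1.5,"z":0,"roll":0},{"fingers":-1,"x":0.2,"y":3,"z":1,"roll":0},{"fingers":-1,"x":0.2,"y":3,"z":5,"roll":0},{"fingers":-1,"x":0,"y":5,"z":10,"roll":0},{"fingers":-1,"x":-2,"y":9,"z":13,"roll":0},{"fingers":-1,"x":-5,"y":13,"z":13,"roll":0},{"fingers":-1,"x":-7,"y":16,"z":13,"roll":0},{"fingers":-1,"x":-7,"y":16,"z":13,"roll":0},{"fingers":-1,"x":-7,"y":16,"z":13,"roll":0},{"fingers":-1,"x":-7,"y":16,"z":13,"roll":0}]}}

```text
t: 23.3
eef_pos: [0.4083, 0.4333, 0.2362]
tool_rot: [3.141, 0.0, 1.764]
contact_force: [0.5, -0.4, 0.1]
grip_width: 0.0008
grasp_force: 0.0
```

Run:
```python
from st import *
s=manip.get_state();print(s['eef_pos'],s['contact_force']);report('top','t9.png');report('scene')
im=cv2.imread('pics/t9.png');cv2.imwrite('pics/c9.png',cv2.resize(im[120:275,130:340],None,fx=3.7,fy=3.7))
```

```text
[0.40826552 0.4333317  0.23616001] [ 0.47256918 -0.42409239  0.07964785]
top bar stand frame [-1.9 -0.4] [199.5  31.4] 89.9 ztop 0.07045529384850324
post 1 15 [-0.0252  0.0729] ang 1.6
post -1 12 [-0.0257 -0.0777] ang 1.53
scene bar stand frame [1.3 2.1] [ 41.3 200.3] 0.2 ztop 0.07035256438648646
post 1 16 [-0.0187  0.0752] ang 1.57
post -1 14 [-0.0181 -0.0753] ang 1.56
```

View pics/c9.png

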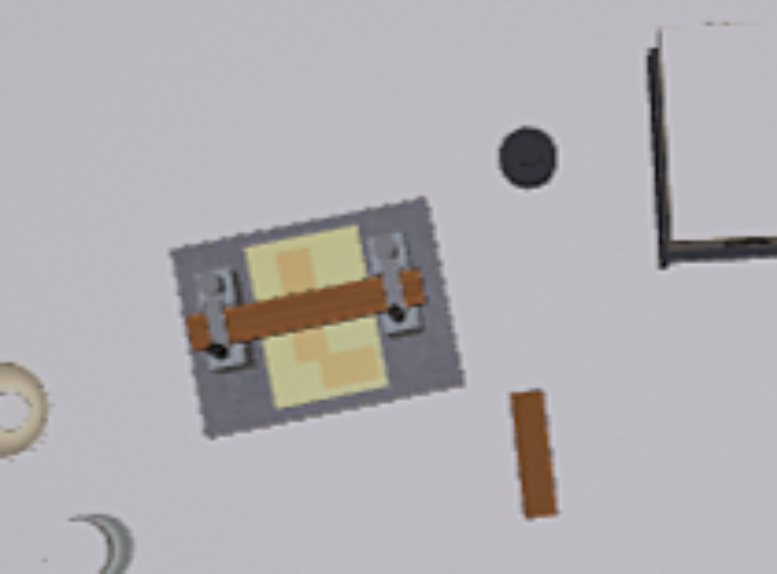

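The bar lies in both notches at crop px (305,312), with both catches shut over it (posts at (218,350) and (396,313)). Handing in.

```bash
python3 -c "
from workcell import manip
print(manip.finish_job())"
```

```text
the job is handed in; nothing more can be done
None
```

The job is handed in (no verdict was returned): in the last images the bar lay centred in both notches, let go, with both catches shut at about 1.55 rad and the arm clear.

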